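Open the counterweighted apple wedger and load an apple

ROBOT

A 6-joint arm with a two-finger parallel gripper is mounted at the origin on the work surface. World frame = base frame: x ahead of the robot, y to its left, z up, the work surface at z = 0. Lengths are in mm, angles in rad, forces in N, time in s.
With the tool pointing down it reaches from about 400 to 925 mm from the base axis. Payload 12.5 kg.
Tool frame: the origin (TCP) lies at the very end of the fingers, on their centre line; the grasp point (between the pads) lies 19 mm behind it; z points along the fingers, x is the direction in which the jaws open and shut, and the axes are right-handed (so a half turn about z gives the same grasp; the last joint's range is limited). The gripper opens to 95 mm and grips with 3 to 60 N. Pads are 20 mm wide; open, the fingers measure 119 mm over their backs; the gripper's body (75 mm by 180 mm) begins 59 mm behind the grasp point.
Start: joints at [-1.361, 0.491, 1.559, -0, 1.092, -0.106], TCP at [194.134, -594.103, 214.661] pointing down, gripper open.
Joint ranges: [-3.1, 3.1], [-0.84, 2.19], [0.05, 2.79], [-1.13, 4.28], [0.06, 2.93], [-2.69, 2.69]. Speed limits (rad/s): [2.22, 2.22, 2.79, 3.14, 3.14, 3.14].

INTERFACE

Orientations are given as [roll, pitch, yaw] about the fixed x, y, z axes, in that order (R = Rz(yaw) Ry(pitch) Rx(roll)).
In Python, from cell import state, viewer, ticket, look_for, regions_of gives the robot as it stands.
- The arm moves only by the shell command python3 -m inch 'ROWS'. ROWS is JSON, a list of rows, each a list of 7 numbers: the turn, a rotation vector about the world's x, y, z in degrees, then the shift along the world's x, y, z in mm, then the opening, from -1 (shut) to 1 (fully open). In form: [[rx, ry, rz, tx, ty, tz, hand], ...]. A call has 1 to 10 rows; each row shifts and turns the commanded pose from where the row before left it; what a row does not reach is not made up. A row lasts 1/10 s, in which the tool goes at most 50 mm and 8.59 degrees, less where a joint would pass 70% of its speed; a pose out of reach is approached as far as the arm can. A call with a gripper value outside its range is refused whole. The fingers move at their own pace and stop on an object; the grip force is fixed at half the most. Time passes only in rows, so rows that do not move let the fingers close. It gives the time, the measured TCP pose, the force and the opening at its end, in the units of the state.
- state(): the state, without advancing time (a new reading comes with each control period).
- viewer.read_camera(name): name is "scene" or "top" or "wrist"; returns a dict with "color" (420x560x3 uint8, red, green, blue), "depth" (420x560 float32, mm along the optical axis (not along the pixel's ray), 0 where there is no reading), "fx", "fy", "cx", "cy" (pixels), "position" and "orientation" of the camera in the world. Camera axes: x right, y down, z forward; pixel columns grow to the right and rows downward; lengths in mm; the calibration is good to about 2 mm. The wrist camera is an equidistant fisheye: a pixel r from the principal point sees the ray r / f radians off the axis. A picture is of the moment at which its call begins.
- ticket.job_done(): hands the job in, once; it reports no verdict.
Trained networks look in the newest picture that a camera, given by its name, has taken for a name from the list of things; names that differ only in an ending like _2 or _b are one class to them, and where a whole thing is asked for, a point or a joint stands for the part that bears it (a point fixed in the world has none). Each returns a list of dicts, best first, with "score" (0 to 1); they miss things now and then, are a little off and sometimes report something else, mostly with a low value. They report only what shows in the picture. A call takes as long as a camera call. They do not tell look-alikes from the thing itself.
- look_for(name, camera): "box" ([left, top, right, bottom] as shares, 0 to 1, of the picture: columns of its width, rows of its height, round what is visible of it).
- regions_of(name, camera): "pixels" (420x560 bool, what is visible of it) and "box" ([left, top, right, bottom] as shares, 0 to 1, of the picture: columns of its width, rows of its height, round what is visible of it).
The state is a dict: "t": time; "joints": joint angles; "qvel": joint speeds; "tau": joint torques, N m; "eef_pos": TCP position; "tcp_rot": TCP orientation; "ft_force": force on the tool from outside, world axes, zero at the start; "moment": the same for the moment, N m; "opening": opening from 0.0 (shut) to 1.0 (fully open).
Only numpy, scipy, OpenCV 4.12 (cv2) and the standard library are available. Lean on these libraries where they do the work, as an engineer would, in place of code of your own. Each camera call takes 0.05 s, during which the arm holds its last target. There are 200 camera calls.

TASK

Raise the apple wedger's lever by its handle past its balance point and ease it back slowly, without letting it fall, until its counterweight rests on the rubber-tipped rest; do not bang or press it hard onto the rest, and let go so it stays open by itself. Then take the apple from the tray and set it gently, stem up, fully down in the seat ring, leaving the mug, jar and peeler where they are.

Things in the scene. Friction and masses are not known exactly. Their poses are not given: they have to be found in the camera images.
- wedger: Apple wedger: white board 350 x 130 x 14 mm, fixed, with two aluminium cheeks that carry the lever. Origin on the table under the lever's line; its x axis runs level from the grip-bar end towards the rest, z up. Board from x = -105 to +245 mm; seat at x = -15 mm, pivot at 120 mm, rest at 209 mm, all at y = 0.
- pivot (a point): The lever's hinge axis (along the wedger's y axis), 120 mm above the table, mid-width.
- handle (a point): Middle of the lever's grip bar: steel, 14 mm thick, 100 mm long, parallel to the hinge axis, 210 mm from the pivot. It ends a D-shaped frame, open inside (56 mm clear from the bar to the frame's other crossbar, 86 mm along the bar), so it can be gripped from above at its middle with one finger inside the D. The bar may turn between the fingers.
- lever (a joint): Lever angle in rad: 0 closed (level; grip bar on the pivot's -x side), growing as the bar rises and swings over towards +x. Bar height = 120 mm + 210 mm x sin(angle). Lever about 0.9 kg, hinge nearly frictionless. It rests open at 1.38 to 1.93 rad, set by the rest's screw; beyond 1.2 rad over 1.2 rad/s is too fast. A 50 mm wide pusher hangs 45 mm below the lever, 135 mm from the pivot.
- rest: Rest behind the pivot: a dark steel socket, 28 mm wide, 26 mm high, on the board; in it an upright screw ending in a 24 mm rubber ball. Origin at the socket's foot, 14 mm above the table. The screw's height varies and is not measured: ball top 52 to 87 mm above this origin. The rubber gives about 1 mm per 12 N. The open lever alone loads it with 8 to 13 N; over 30 N is too much.
- seat (a point): Centre of the seat's flat floor, 26 mm above the table: an aluminium cup 68 mm across with a rim that stands 8 mm above the floor and is 54 mm wide inside. The apple stands on the floor within the rim. When closed, the lever's pusher hangs over it; with the lever open the space above is free.
- apple_mid (a point): Middle of the apple, half-way up: 55 mm tall, 62 mm across at its widest (4.5 mm above this point), flat foot 30 mm across, 48 mm across at 8 mm above the foot, about 0.14 kg, stem at the top (z axis up along the stem). It stands on the tray, foot 4 mm above the table.
- tray: Red canteen tray, 360 x 270 mm, fixed; floor 4 mm thick, raised edge 14 mm high. Origin under its centre.
- peeler: Bystander: black-handled peeler, 120 mm long, lying on the tray. Origin at its underside.
- mug: Bystander: white mug, 76 mm across, 90 mm high. Origin at its underside.
- jar: Bystander: closed jar, 66 mm across, 100 mm high. Origin at its underside.
- counterweight (a point): Centre of the lever's dark steel counterweight, a lying cylinder 60 mm in diameter, 50 mm wide, 1 kg, clamped 80 to 100 mm straight above the pivot when closed (varies). Closed, the lever needs about 4.5 N upward at the bar; the load vanishes at balance, between 0.65 and 0.95 rad; beyond it the lever falls open, pulling with up to 5 N at the bar, until this weight lands on the rest.
There are look-alikes about, which are no part of the job. Leave any blue or white look-alike of the part that bears apple_mid alone.

How it is judged:
By the outcome, as a careful person would: the job done as asked, in the order asked, and still so for the second after the job is handed in, with the robot touching nothing.
It also fails if it takes over 72 s, if anything falls off the work surface, if the arm or the gripper's body presses on something with over 40 N, if the wrist force passes 120 N, or if a joint passes its speed limit or range.

## Working session

There is one attempt and no reset: what is moved stays moved. The work goes in short steps, Python scripts to look and compute and a shell command to move; the robot and the scene stay as the last step left them, time stands still between calls to the robot, and variables do not carry over. Pictures are saved under pics/ and viewed, on a budget of 10 in all, crops included, one or two more only if the job needs it, and the job is handed in when it is done.

```bash
mkdir -p pics; ls; cat > h.py <<'E'
import numpy as np, cv2
from cell import state, viewer, ticket, look_for, regions_of
from scipy.spatial.transform import Rotation as R
def rot(c):
    o=np.array(c["orientation"],float)
    if o.shape==(3,3): return o
    return R.from_euler('xyz',o).as_matrix() if o.size==3 else R.from_quat(o).as_matrix()
def cloud(c,fish=False):
    v,u=np.mgrid[0:420,0:560]; x=(u-c["cx"])/c["fx"]; y=(v-c["cy"])/c["fy"]
    if fish:
        r=np.hypot(x,y); k=np.where(r>1e-6,np.tan(np.minimum(r,1.5))/np.maximum(r,1e-6),1); x=x*k;y=y*k
    d=c["depth"]; P=np.stack([x*d,y*d,d],-1)
    return P@rot(c).T+np.array(c["position"])
def save(c,n): cv2.imwrite(f"pics/{n}.png",cv2.cvtColor(c["color"],cv2.COLOR_RGB2BGR))
E
python3 - <<'E'
from h import *
print(state())
for n in ["scene","top"]:
    c=viewer.read_camera(n); save(c,n+"0"); P=cloud(c)
    print(n,c["position"],c["orientation"],c["fx"],c["cx"],c["cy"])
    for t in ["wedger","handle","rest","seat","apple_mid","tray","peeler","mug","jar","counterweight"]:
        try:
            for r in regions_of(t,n)[:4]:
                m=r["pixels"]&(c["depth"]>0); Q=P[m]
                print(t,round(r["score"],2),(np.array(r["box"])*[560,420,560,420]).round(),np.median(Q,0).round(),Q.min(0).round(),Q.max(0).round(),np.median(c["color"][m],0))
        except Exception as e: print(t,e)
E
```

```text
pics
{'t': 0.0, 'joints': array([-1.36058629e+00,  4.91554215e-01,  1.55946616e+00,  9.87140321e-06,
        1.09167014e+00, -1.05621249e-01]), 'qvel': array([-0.00029087, -0.00100357, -0.00070835, -0.00146761,  0.00013775,
        0.00166131]), 'tau': array([ 9.54511706e-04, -6.12640285e+01, -2.58178854e+01,  6.92378869e-02,
        4.82811104e-02, -1.16517635e-04]), 'eef_pos': array([ 194.08924522, -593.84280446,  214.05930943]), 'tcp_rot': array([-3.14146821e+00,  1.09081881e-03, -1.25496953e+00]), 'ft_force': array([-0.13647315,  0.47117509,  0.01733729]), 'moment': array([-0.01656183, -0.00336648,  0.02818915]), 'opening': 1.003217334110351}
scene [1105.69462699  910.72433268  930.17104649] [-2.22789664e+00  1.40717563e-04  2.61138865e+00] 498.3015496545266 292.7088464157937 208.67167710496358
wedger 0.61 [259. 217. 409. 332.] [596. 226.  17.] [295.  -2.  -5.] [756. 293. 245.] [161. 153. 145.]
wedger 0.34 [303. 213. 337. 246.] [634. 225. 225.] [441. -66.  -2.] [659. 236. 245.] [72. 64. 60.]
handle 0.65 [302. 216. 406. 266.] [549. 220. 129.] [297. -66.  -5.] [659. 284. 245.] [122
[... 2817 characters left out ...]
 165. 247. 277.] [558. 205.  18.] [398. 133.  -7.] [758. 294. 248.] [127. 128. 128.]
mug 0.88 [428. 183. 459. 217.] [ 627. -497.   40.] [ 582. -542.  -11.] [ 694. -449.  100.] [95. 87. 80.]
mug 0.73 [191. 169. 245. 278.] [558. 204.  18.] [398. 133.  -6.] [757. 289. 248.] [127. 128. 129.]
jar 0.72 [122. 211. 153. 236.] [561. 453.  97.] [533. 430.   4.] [597. 521. 111.] [126.5 125.  126. ]
jar 0.72 [307. 185. 397. 302.] [ 496. -197.    5.] [ 327. -338.  -10.] [692. -57.  44.] [142.  36.  32.]
jar 0.27 [192. 171. 244. 279.] [559. 205.  18.] [398. 136.  -7.] [753. 306. 248.] [128. 129. 130.]
counterweight 0.84 [200. 181. 228. 202.] [622. 206. 234.] [594. 180.  -2.] [705. 273. 248.] [53. 54. 53.]
```

```bash
python3 - <<'E'
import cv2,numpy as np
a=cv2.imread("pics/scene0.png")[120:400,160:450]; b=cv2.imread("pics/top0.png")[130:320,110:480]
a=cv2.resize(a,(800,772))[:, :]; 
b=cv2.resize(b,None,fx=2.1,fy=2.1,interpolation=cv2.INTER_CUBIC)
cv2.imwrite("pics/a.png",cv2.resize(a,(620,599))); cv2.imwrite("pics/b.png",b)
E
```

```text
(no output)
```

View pics/a.png

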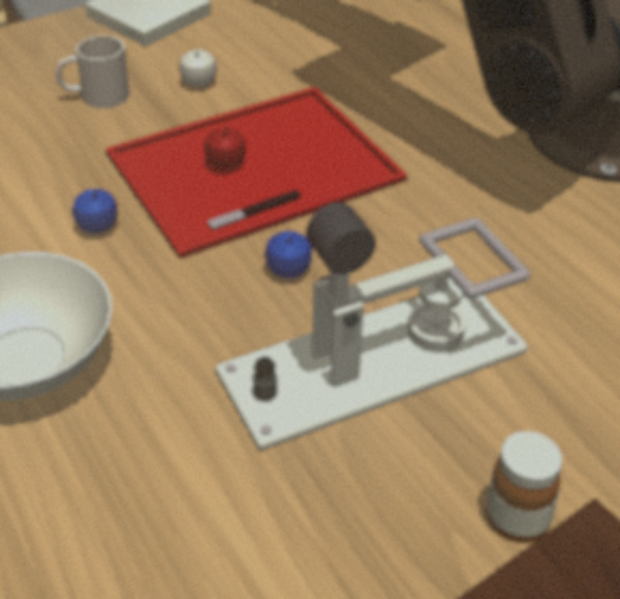

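View pics/b.png

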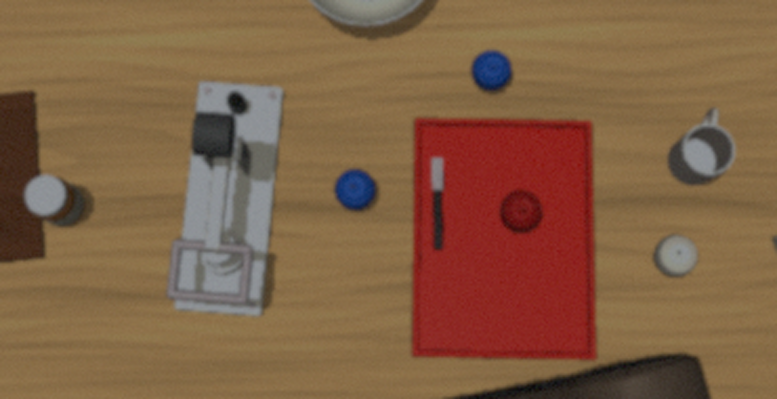

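Top crop: the D frame is at (210,270), the counterweight at (213,135), the rest at (237,102), the red apple on the tray at (521,211), and the peeler at (437,200). The blue apples are at (355,190) and (491,70), and a white one is at (677,256). The scene crop agrees: the lever is closed and the red apple is upright. Next I'll fit the wedger axis and the apple precisely.

```bash
python3 - <<'E'
from h import *
A={}
for n in ["top","scene"]:
    c=viewer.read_camera(n); P=cloud(c); col=c["color"].astype(int); x,y,z=P[...,0],P[...,1],P[...,2]
    near=(x>370)&(x<800)&(y>110)&(y<310)&(c["depth"]>0)
    white=(col.min(-1)>95)&(np.ptp(col,axis=-1)<35)
    m=near&(z>6)&(z<22)&white
    k=cv2.morphologyEx(m.astype(np.uint8),cv2.MORPH_OPEN,np.ones((3,3)))
    print(n,"board",m.sum(),cv2.minAreaRect(P[k>0][:,:2].astype(np.float32)),np.median(P[k>0][:,2]))
    m=near&(z>85)&(z<150)&(x<520); Q=P[m]
    for lo in range(380,520,12):
        s=Q[(Q[:,0]>=lo)&(Q[:,0]<lo+12)]
        if len(s)>2: print(lo,len(s),s.mean(0).round(1),np.percentile(s[:,1],[3,97]).round(1))
    m=near&(z>200); Q=P[m]; print("cw",len(Q),np.percentile(Q,[2,50,98],axis=0).round(1))
    m=near&(x>690)&(z>22); Q=P[m]; print("rest",len(Q),np.percentile(Q,[3,50,97],axis=0).round(1))
    m=(np.hypot(x-545,y+219)<50)&(z>15)&(col[...,0]>1.6*col[...,2]); Q=P[m]; print("apple",len(Q),np.percentile(Q,[3,50,97],axis=0).round(1))
E
```

```text
top board 2523 ((575.4642944335938, 212.79693603515625), (129.8944091796875, 350.30340576171875), 84.66273498535156) 14.941619013085528
404 96 [412.1 212.6 126.9] [172.8 265.6]
416 106 [420.9 230.7 126.5] [171. 280.]
428 40 [434.  224.7 127.3] [169.7 281.2]
440 40 [445.9 221.2 126.7] [168.  280.8]
452 42 [458.  220.3 126.9] [167.7 278.6]
464 66 [470.8 219.6 111.1] [165.2 278.6]
476 162 [482.4 216.9 121.4] [167.5 272.8]
488 83 [493.2 233.8 123.8] [198.  273.5]
500 49 [505.6 216.6 115.8] [199.8 237.6]
512 22 [516.  215.1 126.3] [206.6 225.4]
cw 406 [[595.7 181.4 209.5]
 [619.9 205.3 235.8]
 [651.5 230.6 244.6]]
rest 104 [[699.4 174.5  22.1]
 [710.9 197.3  44.7]
 [740.9 231.4  71.1]]
apple 314 [[ 515.  -245.3   32.8]
 [ 539.6 -219.    53.4]
 [ 568.5 -193.9   63. ]]
scene board 4156 ((575.7330322265625, 212.29055786132812), (132.8294677734375, 352.5925598144531), 84.48309326171875) 14.875139490456263
404 39 [412.7 204.2 126.9] [176.5 243.7]
416 174 [421.5 230.1 125.2] [175.8 282.5]
428 52 [434.  233.5 125. ] [172.9 282.1]
440 51 [446.5 231.3 125.3] [171.3 280.6]
452 51 [458.4 226.5 125.3] [169.9 279.4]
464 57 [470.5 228.4 118.5] [168.7 279. ]
476 140 [483.3 221.8 117.1] [168.4 276.6]
488 218 [493.4 233.9 114.7] [188.5 275. ]
500 98 [506.1 221.9 107.1] [204.9 239.4]
512 39 [515.3 221.5 113.4] [210.8 232. ]
cw 699 [[602.1 182.9 201.5]
 [635.  221.9 229. ]
 [655.9 233.2 242.3]]
rest 189 [[703.2 192.   24.6]
 [718.1 204.   42.2]
 [728.  211.7  67.1]]
apple 307 [[ 520.3 -234.1   18.9]
 [ 550.2 -206.7   48.2]
 [ 570.9 -191.7   61.3]]
```

```bash
python3 -m inch '[[0,0,3.5,28.5,38.2,0,0],[0,0,3.5,28.5,38.2,0,0],[0,0,3.5,28.5,38.2,0,0],[0,0,3.5,28.5,38.2,0,0],[0,0,3.5,28.5,38.2,0,0],[0,0,3.5,28.5,38.2,0,0],[0,0,3.5,28.5,38.2,0,0],[0,0,3.5,28.5,38.2,0,0],[0,0,3.5,28.5,38.2,0,0]]'
python3 -m inch '[[0,0,3.5,-3.4,47.8,0,0],[0,0,3.5,-3.4,47.8,0,0],[0,0,3.5,-3.4,47.8,0,0],[0,0,3.5,-3.4,47.8,0,0],[0,0,3.5,-3.4,47.8,0,0],[0,0,3.5,-3.4,47.8,0,0],[0,0,3.5,-3.4,47.8,0,0],[0,0,3.5,-3.4,47.8,0,0],[0,0,3.5,-3.4,47.8,0,0],[0,0,3.5,-3.4,47.8,0,0]]'
python3 -m inch '[[0,0,0,0,0,0,0],[0,0,0,0,0,0,0]]'
```

```text
t: 2.1
eef_pos: [451.6, -248.6, 214.9]
tcp_rot: [-3.142, -0.001, -0.703]
ft_force: [0.4, -0.7, -0.0]
opening: 0.502
t: 3.1
eef_pos: [416.2, 229.7, 215.0]
tcp_rot: [-3.141, -0.001, -0.092]
ft_force: [0.9, -0.8, 1.5]
opening: 0.5
t: 3.3
eef_pos: [416.2, 228.5, 214.5]
tcp_rot: [3.141, 0.0, -0.092]
ft_force: [0.1, -0.1, -0.5]
opening: 0.496
```

```bash
python3 - <<'E'
from h import *
c=viewer.read_camera("wrist"); save(c,"w1"); P=cloud(c,True); x,y,z=P[...,0],P[...,1],P[...,2]
print(c["position"],c["orientation"],c["fx"],c["cx"],c["cy"])
u=np.array([.99556,-.0941]); v=np.array([.0941,.99556])
Q=P[(c["depth"]>0)&(z>85)&(z<150)]; a=(Q[:,:2]-[625.4,207.8])@u; b=(Q[:,:2]-[625.4,207.8])@v
m=(np.abs(b)<35)&(a<-150)&(a>-240)
print(np.histogram(a[m],np.arange(-240,-145,5))); mm=m&(a<-195)
print(len(Q),Q[mm].mean(0),Q[mm][:,2].max())
m=(a>-215)&(a<-205); print(b[m].min(),b[m].max())
E
```

```text
[423.71549439 306.70062474 384.9595702 ] [ 2.85680441e+00  1.34981963e-03 -9.15615822e-02] 325.19226210127806 282.0320462118194 216.53791867220966
(array([  0,   0,   0,   0,  27, 477, 475, 321,   0,   0,   0,   0,   0,
         0,   0,   0,  86, 173]), array([-240, -235, -230, -225, -220, -215, -210, -205, -200, -195, -190,
       -185, -180, -175, -170, -165, -160, -155, -150]))
11315 [418.13284312 228.8340124  125.82682926] 129.19314340212915
-57.060032751952825 54.42809723838962
```

View pics/w1.png

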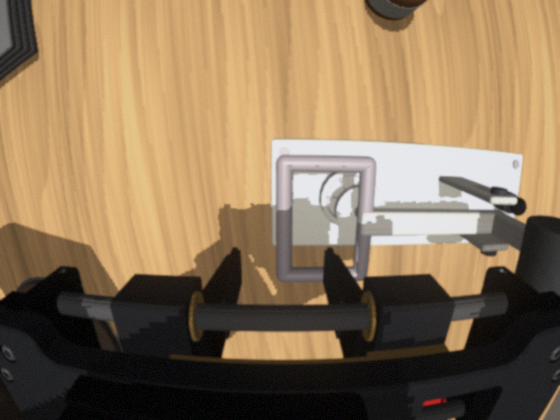

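The wrist view shows the grip bar at column 284, between the fingers at columns 235 and 335, with the right finger over the D opening. That matches the fit, so I'll descend and close.

```bash
python3 -m inch '[[0,0,0,0.8,0,-30,0],[0,0,0,0,0,-30,0],[0,0,0,0,0,-20,0],[0,0,0,0,0,-15,0],[0,0,0,0,0,-12,0],[0,0,0,0,0,-7,0],[0,0,0,0,0,0,0]]'
python3 -m inch '[[0,0,0,0,0,0,-1],[0,0,0,0,0,0,-1],[0,0,0,0,0,0,-1],[0,0,0,0,0,0,-1],[0,0,0,0,0,0,-1],[0,0,0,0,0,0,-1]]'
```

```text
t: 4.05
eef_pos: [417.5, 226.6, 100.2]
tcp_rot: [3.141, 0.001, -0.096]
ft_force: [-0.2, -0.3, -0.8]
opening: 0.5
t: 4.65
eef_pos: [417.7, 227.8, 100.9]
tcp_rot: [-3.141, -0.001, -0.094]
ft_force: [0.6, -1.4, 2.3]
opening: 0.137
```

```bash
python3 - <<'E'
import numpy as np
def g(ths):
    p=[(-210*np.cos(t),210*np.sin(t)) for t in ths]
    return [[0,0,0,round(float(b[0]-a[0])*.99556,1),round(float(b[0]-a[0])*-.0941,1),round(float(b[1]-a[1]),1),-1] for a,b in zip(p,p[1:])]
s=lambda r:str(r).replace(' ','')
print(s(g(np.arange(0,.81,.08)))); print(s(g(np.arange(.8,1.21,.04)))); print(s(g(np.arange(1.2,1.51,.03)))); print(s(g(np.arange(1.5,1.71,.02))));print(s(g(np.arange(1.7,1.951,.01))))
E
```

```text
[[0,0,0,0.7,-0.1,16.8,-1],[0,0,0,2.0,-0.2,16.7,-1],[0,0,0,3.3,-0.3,16.5,-1],[0,0,0,4.6,-0.4,16.1,-1],[0,0,0,5.9,-0.6,15.7,-1],[0,0,0,7.1,-0.7,15.2,-1],[0,0,0,8.3,-0.8,14.6,-1],[0,0,0,9.4,-0.9,13.9,-1],[0,0,0,10.5,-1.0,13.1,-1],[0,0,0,11.5,-1.1,12.2,-1]]
[[0,0,0,6.1,-0.6,5.7,-1],[0,0,0,6.3,-0.6,5.5,-1],[0,0,0,6.6,-0.6,5.2,-1],[0,0,0,6.8,-0.6,5.0,-1],[0,0,0,6.9,-0.7,4.7,-1],[0,0,0,7.1,-0.7,4.4,-1],[0,0,0,7.3,-0.7,4.1,-1],[0,0,0,7.5,-0.7,3.8,-1],[0,0,0,7.6,-0.7,3.5,-1],[0,0,0,7.7,-0.7,3.2,-1]]
[[0,0,0,5.9,-0.6,2.2,-1],[0,0,0,5.9,-0.6,2.0,-1],[0,0,0,6.0,-0.6,1.8,-1],[0,0,0,6.1,-0.6,1.7,-1],[0,0,0,6.1,-0.6,1.5,-1],[0,0,0,6.1,-0.6,1.3,-1],[0,0,0,6.2,-0.6,1.1,-1],[0,0,0,6.2,-0.6,0.9,-1],[0,0,0,6.2,-0.6,0.7,-1],[0,0,0,6.2,-0.6,0.5,-1]]
[[0,0,0,4.2,-0.4,0.3,-1],[0,0,0,4.2,-0.4,0.2,-1],[0,0,0,4.2,-0.4,0.1,-1],[0,0,0,4.2,-0.4,0.0,-1],[0,0,0,4.2,-0.4,-0.1,-1],[0,0,0,4.2,-0.4,-0.2,-1],[0,0,0,4.2,-0.4,-0.2,-1],[0,0,0,4.2,-0.4,-0.3,-1],[0,0,0,4.2,-0.4,-0.4,-1],[0,0,0,4.2,-0.4,-0.5,-1]]
[[0,0,0,2.1,-0.2,-0.3,-1],[0,0,0,2.1,-0.2,-0.3,-1],[0,0,0,2.1,-0.2,-0.3,-1],[0,0,0,2.1,-0.2,-0.3,-1],[0,0,0,2.1,-0.2,-0.4,-1],[0,0,0,2.1,-0.2,-0.4,-1],[0,0,0,2.1,-0.2,-0.4,-1],[0,0,0,2.0,-0.2,-0.4,-1],[0,0,0,2.0,-0.2,-0.4,-1],[0,0,0,2.0,-0.2,-0.5,-1],[0,0,0,2.0,-0.2,-0.5,-1],[0,0,0,2.0,-0.2,-0.5,-1],[0,0,0,2.0,-0.2,-0.5,-1],[0,0,0,2.0,-0.2,-0.5,-1],[0,0,0,2.0,-0.2,-0.6,-1],[0,0,0,2.0,-0.2,-0.6,-1],[0,0,0,2.0,-0.2,-0.6,-1],[0,0,0,2.0,-0.2,-0.6,-1],[0,0,0,2.0,-0.2,-0.6,-1],[0,0,0,2.0,-0.2,-0.7,-1],[0,0,0,2.0,-0.2,-0.7,-1],[0,0,0,2.0,-0.2,-0.7,-1],[0,0,0,2.0,-0.2,-0.7,-1],[0,0,0,2.0,-0.2,-0.7,-1],[0,0,0,1.9,-0.2,-0.8,-1]]
```

```bash
python3 -m inch '[[0,0,0,0.7,-0.1,16.8,-1],[0,0,0,2.0,-0.2,16.7,-1],[0,0,0,3.3,-0.3,16.5,-1],[0,0,0,4.6,-0.4,16.1,-1],[0,0,0,5.9,-0.6,15.7,-1]]'; python3 -m inch '[[0,0,0,7.1,-0.7,15.2,-1],[0,0,0,8.3,-0.8,14.6,-1],[0,0,0,9.4,-0.9,13.9,-1],[0,0,0,10.5,-1.0,13.1,-1],[0,0,0,11.5,-1.1,12.2,-1],[0,0,0,0,0,0,-1]]'
```

```text
t: 5.15
eef_pos: [433.1, 226.1, 182.6]
tcp_rot: [3.141, 0.002, -0.094]
ft_force: [1.5, 1.2, -5.3]
opening: 0.144
t: 5.75
eef_pos: [478.7, 221.7, 253.6]
tcp_rot: [3.141, 0.004, -0.094]
ft_force: [-22.8, 0.9, 20.5]
opening: 0.141
```

Forces show the arm is about 2.7 mm too close to the pivot, a radial load of 30 N. I'll shift outward and carry on.

```bash
python3 -m inch '[[0,0,0,-2,0.2,1.8,-1],[0,0,0,0,0,0,-1]]'; python3 -m inch '[[0,0,0,6.1,-0.6,5.7,-1],[0,0,0,6.3,-0.6,5.5,-1],[0,0,0,6.6,-0.6,5.2,-1],[0,0,0,6.8,-0.6,5.0,-1],[0,0,0,6.9,-0.7,4.7,-1]]'
```

```text
t: 5.95
eef_pos: [478.2, 221.8, 253.4]
tcp_rot: [3.141, 0.001, -0.094]
ft_force: [-4.5, -0.4, 4.0]
opening: 0.138
t: 6.45
eef_pos: [510.9, 218.6, 280.0]
tcp_rot: [3.141, 0.002, -0.094]
ft_force: [-5.9, -1.7, 7.3]
opening: 0.138
```

```bash
python3 -m inch '[[0,0,0,7.1,-0.7,4.6,-1],[0,0,0,7.3,-0.7,4.2,-1],[0,0,0,7.5,-0.7,3.9,-1],[0,0,0,7.6,-0.7,3.6,-1],[0,0,0,7.7,-0.7,3.3,-1]]'; python3 -m inch '[[0,0,0,5.9,-0.6,2.2,-1],[0,0,0,5.9,-0.6,2.0,-1],[0,0,0,6.0,-0.6,1.8,-1],[0,0,0,6.1,-0.6,1.7,-1],[0,0,0,6.1,-0.6,1.5,-1]]'
```

```text
t: 6.95
eef_pos: [549.4, 215.0, 298.9]
tcp_rot: [3.141, -0.0, -0.094]
ft_force: [0.5, -2.1, -1.5]
opening: 0.143
t: 7.45
eef_pos: [579.2, 212.1, 308.2]
tcp_rot: [3.141, -0.0, -0.094]
ft_force: [0.4, -3.2, 4.3]
opening: 0.144
```

```bash
python3 -m inch '[[0,0,0,6.1,-0.6,1.3,-1],[0,0,0,6.2,-0.6,1.1,-1],[0,0,0,6.2,-0.6,0.9,-1],[0,0,0,6.2,-0.6,0.7,-1],[0,0,0,6.2,-0.6,0.5,-1]]'; python3 -m inch '[[0,0,0,4.2,-0.4,0.3,-1],[0,0,0,4.2,-0.4,0.2,-1],[0,0,0,4.2,-0.4,0.1,-1],[0,0,0,0,0,0,-1]]'
python3 - <<'E'
from h import *
c=viewer.read_camera("scene"); save(c,"s2"); P=cloud(c)
print(state()["ft_force"],state()["eef_pos"])
cv2.imwrite("pics/s2c.png",cv2.resize(cv2.cvtColor(c["color"][190:340,220:420],cv2.COLOR_RGB2BGR),None,fx=3,fy=3,interpolation=cv2.INTER_CUBIC))
m=(P[...,0]>690)&(P[...,0]<740)&(P[...,1]>180)&(P[...,1]<225)&(P[...,2]>22)&(P[...,2]<200)
print(np.histogram(P[m][:,2],np.arange(20,200,10)))
E
```

```text
t: 7.95
eef_pos: [610.1, 209.1, 312.6]
tcp_rot: [3.141, -0.0, -0.094]
ft_force: [2.0, -2.1, -1.7]
opening: 0.139
t: 8.35
eef_pos: [622.8, 207.9, 313.2]
tcp_rot: [-3.142, -0.001, -0.095]
ft_force: [2.8, -4.4, -2.2]
opening: 0.14
[ 3.58544674 -3.84993657 -1.80305019] [622.47844994 207.88822496 313.23147258]
(array([ 28,  48,  35,  24,  47,   0,   0,  15,  51,  57,  57,  70, 184,
       134,   0,   0,   0]), array([ 20,  30,  40,  50,  60,  70,  80,  90, 100, 110, 120, 130, 140,
       150, 160, 170, 180, 190]))
```

View pics/s2c.png

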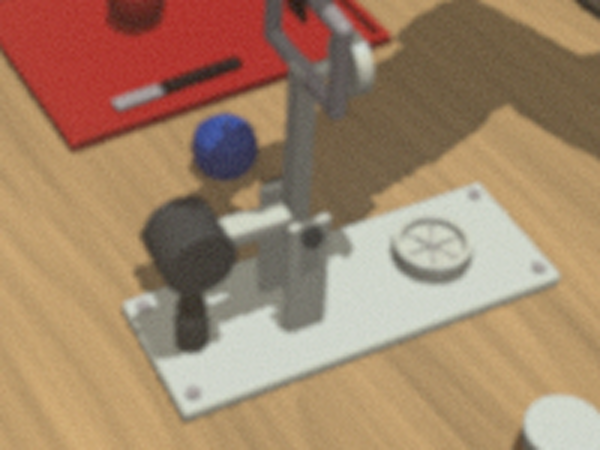

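The counterweight (crop 190,245) hangs above the rest (190,320) with a small gap, and the seat (430,245) is free. I'll continue slowly.

```bash
python3 -m inch '[[0,0,0,4.2,-0.4,0.0,-1],[0,0,0,4.2,-0.4,-0.1,-1],[0,0,0,4.2,-0.4,-0.2,-1],[0,0,0,4.2,-0.4,-0.2,-1],[0,0,0,4.2,-0.4,-0.3,-1],[0,0,0,0,0,0,-1]]'; python3 -m inch '[[0,0,0,2.1,-0.2,-0.3,-1],[0,0,0,2.1,-0.2,-0.3,-1],[0,0,0,2.1,-0.2,-0.3,-1],[0,0,0,2.1,-0.2,-0.3,-1],[0,0,0,2.1,-0.2,-0.4,-1],[0,0,0,0,0,0,-1]]'
python3 - <<'E'
from h import *
c=viewer.read_camera("scene"); P=cloud(c)
for _ in range(4): viewer.read_camera("top"); print(state()["ft_force"].round(1),state()["eef_pos"].round(1))
m=(P[...,0]>690)&(P[...,0]<740)&(P[...,1]>180)&(P[...,1]<225)&(P[...,2]>22)&(P[...,2]<200)
print(np.histogram(P[m][:,2],np.arange(20,200,5)))
E
```

```text
t: 9.0
eef_pos: [643.9, 205.9, 312.3]
tcp_rot: [-3.141, -0.0, -0.095]
ft_force: [2.6, -3.5, -2.8]
opening: 0.14
t: 9.6
eef_pos: [654.1, 204.9, 310.9]
tcp_rot: [-3.142, -0.001, -0.094]
ft_force: [2.8, -3.7, -1.2]
opening: 0.137
[ 3.5 -4.7 -3.4] [653.9 204.9 310.9]
[ 2.6 -3.8 -1.4] [653.9 205.  310.9]
[ 2.6 -4.6 -2. ] [653.9 205.  310.8]
[ 3.7 -4.1 -2.5] [653.9 205.  310.9]
(array([ 10,  12,  18,  25,  41,   2,   7,  17,  13,   1,   0,   0,   8,
        23,  28,  26,  33,  29,  36,  21,  40,  64, 100, 150,  23,   0,
         0,   0,   0,   0,   0,   0,   0,   0,   0]), array([ 20,  25,  30,  35,  40,  45,  50,  55,  60,  65,  70,  75,  80,
        85,  90,  95, 100, 105, 110, 115, 120, 125, 130, 135, 140, 145,
       150, 155, 160, 165, 170, 175, 180, 185, 190, 195]))
```

```bash
for i in 1; do python3 -m inch '[[0,0,0,2.1,-0.2,-0.4,-1],[0,0,0,2.1,-0.2,-0.4,-1],[0,0,0,2.0,-0.2,-0.4,-1],[0,0,0,0,0,0,-1]]'; done; python3 -m inch '[[0,0,0,2,-0.2,-0.4,-1],[0,0,0,2,-0.2,-0.5,-1],[0,0,0,0,0,0,-1]]'
```

```text
t: 10.25
eef_pos: [660.4, 204.3, 309.6]
tcp_rot: [-3.141, -0.001, -0.094]
ft_force: [3.8, -4.4, -1.0]
opening: 0.137
t: 10.55
eef_pos: [664.4, 204.0, 308.8]
tcp_rot: [-3.141, -0.001, -0.094]
ft_force: [3.3, -4.3, -1.6]
opening: 0.138
```

```bash
python3 -m inch '[[0,0,0,2,-0.2,-0.5,-1],[0,0,0,0,0,0,-1]]'; python3 -m inch '[[0,0,0,2,-0.2,-0.5,-1],[0,0,0,0,0,0,-1]]';python3 -m inch '[[0,0,0,2,-0.2,-0.5,-1],[0,0,0,0,0,0,-1]]'
```

```text
t: 10.75
eef_pos: [666.4, 203.8, 308.4]
tcp_rot: [-3.141, -0.001, -0.094]
ft_force: [3.3, -3.4, -0.1]
opening: 0.142
t: 10.95
eef_pos: [668.4, 203.6, 307.9]
tcp_rot: [-3.141, -0.001, -0.094]
ft_force: [4.1, -4.3, -0.4]
opening: 0.141
t: 11.15
eef_pos: [670.4, 203.4, 307.4]
tcp_rot: [-3.141, -0.001, -0.094]
ft_force: [4.0, -3.3, 0.5]
opening: 0.138
```

```bash
python3 - <<'E'
from h import *
c=viewer.read_camera("scene"); P=cloud(c)
for _ in range(3): viewer.read_camera("top"); print(state()["ft_force"].round(1),state()["eef_pos"].round(1))
cv2.imwrite("pics/s3c.png",cv2.resize(cv2.cvtColor(c["color"][230:330,250:350],cv2.COLOR_RGB2BGR),None,fx=5,fy=5,interpolation=cv2.INTER_CUBIC))
E
```

```text
[ 3.9 -5.1  0.1] [670.4 203.4 307.5]
[ 4.2 -4.2  0.9] [670.4 203.4 307.4]
[ 3.8 -3.7  0.6] [670.3 203.4 307.4]
```

View pics/s3c.png

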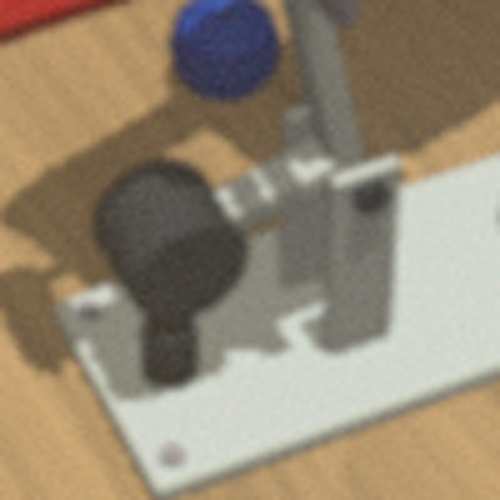

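The counterweight (crop 170,240) is almost down on the ball (170,330). The force on the tool is still about 4 N, so it hasn't made contact yet.

```bash
for i in a; do python3 -m inch '[[0,0,0,2,-0.2,-0.5,-1],[0,0,0,0,0,0,-1]]'; python3 -m inch '[[0,0,0,2,-0.2,-0.5,-1],[0,0,0,0,0,0,-1]]';python3 -m inch '[[0,0,0,2,-0.2,-0.5,-1],[0,0,0,0,0,0,-1]]'; done
```

```text
t: 11.55
eef_pos: [672.5, 203.2, 306.9]
tcp_rot: [-3.141, -0.001, -0.094]
ft_force: [4.6, -3.0, -0.5]
opening: 0.139
t: 11.75
eef_pos: [674.5, 203.0, 306.4]
tcp_rot: [-3.141, -0.001, -0.094]
ft_force: [4.2, -4.2, 0.4]
opening: 0.137
t: 11.95
eef_pos: [676.4, 202.8, 305.8]
tcp_rot: [-3.141, -0.001, -0.094]
ft_force: [5.2, -3.8, 1.4]
opening: 0.14
```

```bash
for i in a; do python3 -m inch '[[0,0,0,2,-0.2,-0.5,-1],[0,0,0,0,0,0,-1]]'; python3 -m inch '[[0,0,0,2,-0.2,-0.5,-1],[0,0,0,0,0,0,-1]]';python3 -m inch '[[0,0,0,2,-0.2,-0.6,-1],[0,0,0,0,0,0,-1]]'; done
```

```text
t: 12.15
eef_pos: [678.4, 202.6, 305.2]
tcp_rot: [-3.141, -0.001, -0.094]
ft_force: [4.6, -2.8, 1.3]
opening: 0.141
t: 12.35
eef_pos: [680.4, 202.5, 304.7]
tcp_rot: [-3.141, -0.001, -0.094]
ft_force: [4.1, -3.2, 1.5]
opening: 0.139
t: 12.55
eef_pos: [682.1, 202.2, 304.2]
tcp_rot: [-3.141, -0.0, -0.094]
ft_force: [2.9, -2.7, 1.7]
opening: 0.143
```

Contact: the force on the tool is falling. Now 1 mm steps.

```bash
python3 -m inch '[[0,0,0,1,-0.1,-0.3,-1],[0,0,0,0,0,0,-1]]'; python3 -m inch '[[0,0,0,0.7,-0.1,-0.2,-1],[0,0,0,0,0,0,-1]]'; python3 - <<'E'
from h import *
for _ in range(4): viewer.read_camera("top"); print(state()["ft_force"].round(1),state()["eef_pos"].round(1))
E
```

```text
t: 12.75
eef_pos: [682.8, 202.2, 303.9]
tcp_rot: [-3.141, 0.0, -0.094]
ft_force: [2.3, -3.3, 2.3]
opening: 0.142
t: 12.95
eef_pos: [683.4, 202.2, 303.8]
tcp_rot: [-3.141, 0.0, -0.094]
ft_force: [-0.7, -1.4, 3.6]
opening: 0.141
[-0.6 -1.4  4. ] [683.4 202.2 303.8]
[ 0.1 -1.5  3.5] [683.4 202.1 303.8]
[ 0.3 -2.1  3.4] [683.4 202.1 303.8]
[ 0.  -1.5  3.2] [683.5 202.1 303.8]
```

The tangential force is about 0, so the rest carries the lever. Release and lift.

```bash
python3 -m inch '[[0,0,0,0,0,0,-0.6],[0,0,0,0,0,0,0],[0,0,0,0,0,0,0],[0,0,0,0,0,0,0],[0,0,0,0,0,0,0]]'; python3 -m inch '[[0,0,0,0,0,6,0],[0,0,0,0,0,12,0],[0,0,0,0,0,20,0],[0,0,0,0,0,25,0],[0,0,0,0,0,0,0]]'; python3 - <<'E'
from h import *
c=viewer.read_camera("scene"); cc=viewer.read_camera("top")
cv2.imwrite("pics/s4.png",np.hstack([cv2.resize(cv2.cvtColor(c["color"][150:340,220:420],cv2.COLOR_RGB2BGR),(400,380)),cv2.resize(cv2.cvtColor(cc["color"][140:330,170:370],cv2.COLOR_RGB2BGR),(400,380))]))
print(state()["ft_force"].round(1))
E
```

```text
t: 13.65
eef_pos: [683.5, 202.1, 303.5]
tcp_rot: [-3.142, 0.0, -0.094]
ft_force: [0.9, -0.3, -0.5]
opening: 0.468
t: 14.15
eef_pos: [684.2, 202.2, 371.5]
tcp_rot: [-3.14, -0.007, -0.094]
ft_force: [-0.4, -0.5, 0.7]
opening: 0.498
[ 0.5  0.1 -0.4]
```

View pics/s4.png

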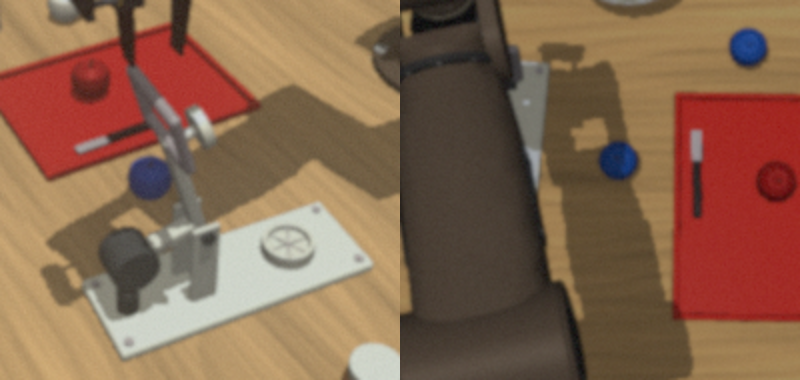

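The lever stays open with the counterweight on the rest (left half at 128,265), and the gripper is clear. Now to above the red apple.

```bash
python3 -m inch '[[0,0,7.5,-11.8,-35.1,5,0],[0,0,7.5,-11.8,-35.1,0,0],[0,0,7.5,-11.8,-35.1,0,0],[0,0,7.5,-11.8,-35.1,0,1],[0,0,7.5,-11.8,-35.1,-24,1],[0,0,7.5,-11.8,-35.1,-24,1]]'; python3 -m inch '[[0,0,7.5,-11.8,-35.1,-24,1],[0,0,7.5,-11.8,-35.1,-24,1],[0,0,7.5,-11.8,-35.1,-24,1],[0,0,7.5,-11.8,-35.1,-24,1],[0,0,7.5,-11.8,-35.1,-24,1],[0,0,7.5,-11.8,-35.1,-24,1],[0,0,0,0,0,0,1],[0,0,0,0,0,0,1]]'
cat > ap.py <<'E'
from h import *
c=viewer.read_camera("wrist"); P=cloud(c,True); col=c["color"].astype(int)
rs=regions_of("apple_mid","wrist"); print(state()["eef_pos"],state()["tcp_rot"])
for r in rs[:4]:
    m=r["pixels"]&(c["depth"]>0)&(P[...,2]>25)&(P[...,2]<75); Q=P[m]
    if len(Q)<20: continue
    med=np.median(Q,0); Q=Q[np.hypot(*(Q-med)[:,:2].T)<45]
    # circle fit of upper hemisphere as sphere-ish: extents & level sections
    print(round(r["score"],2),np.array(r["box"]).round(2),len(Q),med.round(1),np.percentile(Q,[2,98],axis=0).round(1),np.median(col[m],0))
    for lo in (30,35,40,45,50):
        s=Q[(Q[:,2]>=lo)&(Q[:,2]<lo+5)]
        if len(s)>30:
            A=np.c_[2*s[:,:2],np.ones(len(s))]; w=np.linalg.lstsq(A,(s[:,:2]**2).sum(1),rcond=None)[0]
            print(lo,len(s),w[:2].round(1),round(np.sqrt(w[2]+w[:2]@w[:2]),1))
save(c,"wap")
E
python3 ap.py
```

```text
t: 14.85
eef_pos: [611.8, -9.8, 322.8]
tcp_rot: [3.141, -0.0, 0.697]
ft_force: [1.1, 0.3, -0.4]
opening: 0.698
t: 15.65
eef_pos: [541.3, -219.5, 178.8]
tcp_rot: [-3.14, -0.001, 1.473]
ft_force: [0.3, 0.9, 0.9]
opening: 0.999
[ 542.27033353 -218.57801708  180.03065718] [ 3.14115589e+00 -8.04394471e-05  1.47531637e+00]
0.89 [0.09 0.34 0.19 0.47] 2005 [ 474.3 -436.1   48.7] [[ 448.6 -467.2   27.5]
 [ 500.8 -419.6   55.5]] [253. 251. 247.]
30 146 [ 474.9 -449.4] 30.2
35 201 [ 474.9 -449.3] 29.0
40 222 [ 475.  -449.2] 27.4
45 485 [ 475.1 -449. ] 23.7
50 762 [ 474.9 -448. ] 15.3
0.83 [0.83 0.45 0.92 0.59] 1889 [574.4   8.2  48.7] [[551.1  -9.5  26.8]
 [603.7  39.2  55.9]] [ 78. 106. 209.]
30 148 [580.2  20.3] 30.2
35 185 [580.2  20.4] 29.3
40 212 [580.2  20.2] 27.6
45 427 [580.1  20. ] 24.2
50 672 [579.4  18.7] 15.8
0.63 [0.45 0.42 0.55 0.57] 2909 [ 538.1 -223.    54.7] [[ 514.7 -250.    37.8]
 [ 565.5 -196.7   59.7]] [140.  29.  29.]
35 123 [ 543.8 -223.7] 30.4
40 177 [ 543.9 -223.8] 29.4
45 283 [ 543.4 -223.8] 27.3
50 929 [ 543.3 -223.9] 23.3
```

View pics/wap.png

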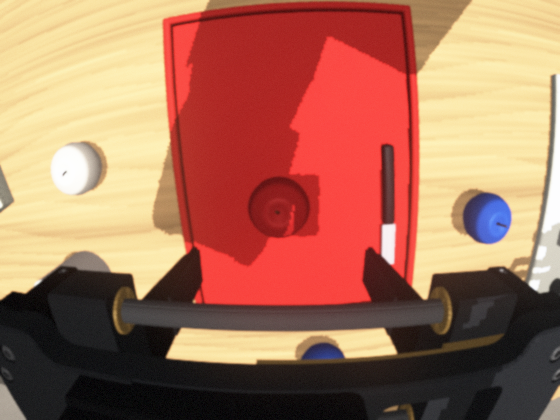

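The red apple on the tray is at pixel (278,207), between the fingers. Circle fits give about (543.5,-223.8). The blue and white look-alikes are well away. Descend and grasp.

```bash
python3 -m inch '[[0,0,0,1,-4,-35,1],[0,0,0,0,0,-35,1],[0,0,0,0,0,-35,1],[0,0,0,0,0,-25,1],[0,0,0,0,0,-15,1],[0,0,0,0,0,-10,1],[0,0,0,0,0,-6.5,1],[0,0,0,0,0,0,1]]'; python3 -m inch '[[0,0,0,0,0,0,0.5],[0,0,0,0,0,0,0.35],[0,0,0,0,0,0,0.2],[0,0,0,0,0,0,-1],[0,0,0,0,0,0,-1],[0,0,0,0,0,0,-1]]'
```

```text
t: 16.55
eef_pos: [543.2, -222.7, 18.2]
tcp_rot: [3.142, -0.0, 1.477]
ft_force: [0.4, -0.4, -0.4]
opening: 1.0
t: 17.15
eef_pos: [543.0, -223.2, 18.4]
tcp_rot: [3.141, -0.0, 1.476]
ft_force: [0.0, 1.0, 3.3]
opening: 0.639
```

```bash
python3 -m inch '[[0,0,0,0,0,5,-1],[0,0,0,0,0,15,-1],[0,0,0,0,0,30,-1],[0,0,0,0,0,35,-1],[0,0,0,0,0,35,-1],[0,0,0,0,20,20,-1],[0,0,0,0,30,0,-1]]'; python3 -m inch '[[0,0,0,-1,40,0,-1],[0,0,0,-1,40,0,-1],[0,0,0,-1,40,0,-1],[0,0,0,-1,40,0,-1],[0,0,0,-1,40,0,-1],[0,0,0,-1,40,0,-1],[0,0,0,-1,40,0,-1],[0,0,0,-1,40,0,-1],[0,0,0,-1,40,0,-1],[0,0,0,0,30,0,-1]]';python3 -m inch '[[0,0,0,0,0,0,-1],[0,0,0,0,0,0,-1],[0,0,0,0,0,0,-1]]'
python3 - <<'E'
from h import *
s=state(); print(s["eef_pos"],s["tcp_rot"],s["ft_force"])
def circ(s):
    for _ in range(4):
        A=np.c_[2*s[:,:2],np.ones(len(s))]; w=np.linalg.lstsq(A,(s[:,:2]**2).sum(1),rcond=None)[0]; r=np.sqrt(w[2]+w[:2]@w[:2])
        e=np.abs(np.hypot(*(s[:,:2]-w[:2]).T)-r); s=s[e<max(2*np.median(e),2)]
    return w[:2].round(1),round(r,1),len(s)
for n in ["wrist","scene","top"]:
    c=viewer.read_camera(n); P=cloud(c,n=="wrist"); z=P[...,2]
    if n=="wrist": save(c,"wseat")
    d=np.hypot(P[...,0]-490,P[...,1]-220.5)
    for lo,hi in((30,39),(23,29)):
        q=P[(d<42)&(z>lo)&(z<hi)&(c["depth"]>0)]
        if len(q)>15: print(n,lo,len(q),q.mean(0).round(1),np.percentile(q,[2,98],axis=0).round(1).tolist(),circ(q))
    if n=="wrist":
        q=P[(np.hypot(P[...,0]-s["eef_pos"][0],P[...,1]-s["eef_pos"][1])<45)&(z>s["eef_pos"][2]+12)&(z<s["eef_pos"][2]+60)]
        for lo in(20,25,30,35,40):
            k=q[(q[:,2]>lo+s["eef_pos"][2])&(q[:,2]<lo+5+s["eef_pos"][2])]
            if len(k)>30: print("apple",lo,circ(k))
E
```

```text
t: 17.85
eef_pos: [543.9, -174.1, 161.2]
tcp_rot: [3.137, 0.002, 1.475]
ft_force: [0.5, 0.2, -2.2]
opening: 0.637
t: 18.85
eef_pos: [533.4, 218.9, 158.3]
tcp_rot: [-3.141, -0.0, 1.477]
ft_force: [0.3, -1.2, -2.0]
opening: 0.635
t: 19.15
eef_pos: [533.8, 216.0, 158.1]
tcp_rot: [-3.141, 0.0, 1.476]
ft_force: [-0.0, -0.6, -1.3]
opening: 0.638
[533.8246307  215.95263923 158.12551824] [-3.14118820e+00  2.82497950e-04  1.47590808e+00] [-0.02760925 -0.56269483 -1.3200379 ]
wrist 30 1571 [491.8 218.   34. ] [[460.2, 186.6, 31.6], [523.5, 249.6, 35.6]] (array([491.5, 218.2]), np.float64(30.2), 1479)
wrist 23 2547 [492.  218.2  26.5] [[467.9, 194.3, 24.9], [516.4, 241.8, 28.4]] (array([492.2, 218.1]), np.float64(21.4), 1724)
apple 20 (array([535.6, 214.9]), np.float64(30.4), 854)
apple 25 (array([536.9, 214.8]), np.float64(30.1), 903)
apple 30 (array([534.1, 215.1]), np.float64(25.0), 1624)
apple 35 (array([533.8, 215.1]), np.float64(18.8), 1774)
apple 40 (array([509.1, 217.3]), np.float64(26.0), 1133)
scene 30 213 [492.3 220.2  33.7] [[460.2, 188.3, 30.1], [523.7, 252.6, 38.0]] (array([492.8, 220.7]), np.float64(30.1), 165)
scene 23 224 [491.5 221.1  26.6] [[466.5, 193.5, 23.3], [524.3, 253.1, 28.9]] (array([494.7, 224.2]), np.float64(26.3), 124)
```

View pics/wseat.png

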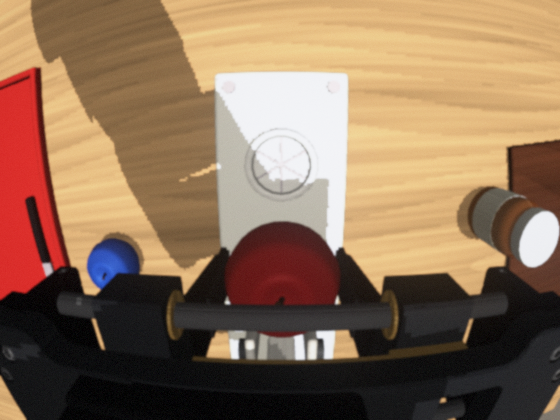

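The seat ring is at pixel (281,164) and the apple is upright in the grip at (282,280). Wrist, scene and board fits give the seat at about (491.7,219.6). Move over it, then down to just above the floor.

```bash
python3 -m inch '[[0,0,0,-15,1.2,0,-1],[0,0,0,-15,1.2,0,-1],[0,0,0,-12.5,1.3,-10,-1],[0,0,0,0,0,-25,-1],[0,0,0,0,0,-25,-1],[0,0,0,0,0,-20,-1],[0,0,0,0,0,-12,-1],[0,0,0,0,0,0,-1],[0,0,0,0,0,0,-1]]'; python3 -m inch '[[0,0,0,0,0,-8,-1],[0,0,0,0,0,-6,-1],[0,0,0,0,0,-5,-1],[0,0,0,0,0,-3,-1],[0,0,0,0,0,0,-1],[0,0,0,0,0,0,-1]]'
```

```text
t: 20.2
eef_pos: [491.8, 220.3, 66.7]
tcp_rot: [3.141, -0.0, 1.476]
ft_force: [-0.0, 0.2, -1.5]
opening: 0.64
t: 20.8
eef_pos: [491.5, 220.5, 44.2]
tcp_rot: [-3.142, -0.0, 1.476]
ft_force: [-0.2, -0.5, -1.7]
opening: 0.635
```

```bash
python3 -m inch '[[0,0,0,0,-0.5,-1.5,-1],[0,0,0,0,0,0,-1]]'; python3 -m inch '[[0,0,0,0,0,-1,-1],[0,0,0,0,0,0,-1]]'; python3 -m inch '[[0,0,0,0,0,-0.6,-1],[0,0,0,0,0,0,-1]]'; python3 -m inch '[[0,0,0,0,0,-0.6,-1],[0,0,0,0,0,0,-1]]'
```

```text
t: 21.0
eef_pos: [491.4, 220.0, 42.7]
tcp_rot: [3.142, -0.0, 1.476]
ft_force: [-0.1, -0.4, -2.2]
opening: 0.64
t: 21.2
eef_pos: [491.4, 220.0, 41.6]
tcp_rot: [-3.142, -0.0, 1.476]
ft_force: [-0.1, -0.5, -0.8]
opening: 0.64
t: 21.4
eef_pos: [491.4, 220.0, 41.0]
tcp_rot: [-3.142, -0.0, 1.476]
ft_force: [0.7, 0.4, -1.9]
opening: 0.638
t: 21.6
eef_pos: [491.4, 220.0, 40.4]
tcp_rot: [3.142, -0.0, 1.476]
ft_force: [-0.6, -0.8, -2.0]
opening: 0.635
```

```bash
python3 -m inch '[[0,0,0,0,0,-0.6,-1],[0,0,0,0,0,0,-1]]'; python3 -m inch '[[0,0,0,0,0,-0.6,-1],[0,0,0,0,0,0,-1]]'; python3 - <<'E'
from h import *
for _ in range(3): viewer.read_camera("scene"); print(state()["ft_force"].round(1),state()["eef_pos"].round(1))
E
```

```text
t: 21.8
eef_pos: [491.5, 220.0, 40.4]
tcp_rot: [3.141, -0.0, 1.476]
ft_force: [-1.0, -0.6, 5.7]
opening: 0.639
t: 22.0
eef_pos: [491.5, 220.0, 40.3]
tcp_rot: [3.141, -0.0, 1.477]
ft_force: [-4.1, -1.3, 13.1]
opening: 0.635
[-3.  -2.2 13. ] [491.5 220.   40.3]
[-3.7 -0.9 13.6] [491.5 220.   40.3]
[-3.2 -1.9 13.2] [491.5 220.   40.3]
```

Contact came at z=40.3, exactly the predicted floor height. I'll relieve the load, release and lift.

```bash
python3 -m inch '[[0,0,0,0,0,0.7,-1],[0,0,0,0,0,0.3,-1],[0,0,0,0,0,0,0.4],[0,0,0,0,0,0,0.6],[0,0,0,0,0,0,1],[0,0,0,0,0,0,1],[0,0,0,0,0,0,1],[0,0,0,0,0,0,1]]'; python3 -m inch '[[0,0,0,0,0,5,1],[0,0,0,0,0,15,1],[0,0,0,0,0,25,1],[0,0,0,0,0,30,1],[0,0,0,0,0,35,1],[0,0,0,0,-20,30,1],[0,0,0,0,-40,0,1],[0,0,0,0,-40,0,1],[0,0,0,0,-20,0,1],[0,0,0,0,0,0,1]]'
python3 - <<'E'
from h import *
s=state(); print(s["eef_pos"],s["ft_force"])
c=viewer.read_camera("scene"); w=viewer.read_camera("wrist"); t=viewer.read_camera("top"); 
B=lambda i:cv2.cvtColor(i,cv2.COLOR_RGB2BGR)
cv2.imwrite("pics/fin.png",np.hstack([cv2.resize(B(c["color"][130:340,180:430]),(400,336)),cv2.resize(B(w["color"]),(400,336))]))
for n,k in(("wrist",w),("scene",c),("top",t)):
    P=cloud(k,n=="wrist"); col=k["color"].astype(int)
    m=(np.hypot(P[...,0]-492,P[...,1]-220)<40)&(P[...,2]>36)&(P[...,2]<100)&(col[...,0]>1.8*col[...,2])&(k["depth"]>0); Q=P[m]
    if len(Q): print(n,len(Q),np.percentile(Q,[2,50,98],axis=0).round(1).tolist())
E
```

```text
t: 22.95
eef_pos: [491.4, 220.0, 40.2]
tcp_rot: [-3.142, -0.0, 1.476]
ft_force: [-0.3, -0.2, 0.2]
opening: 0.991
t: 23.95
eef_pos: [491.5, 98.1, 180.8]
tcp_rot: [3.141, 0.0, 1.474]
ft_force: [0.9, 0.8, 0.3]
opening: 1.002
[491.45438668  98.08157848 180.7935277 ] [0.90809347 0.82006856 0.2586869 ]
wrist 2454 [[464.1, 193.1, 64.4], [486.8, 213.8, 77.5], [512.8, 239.2, 81.9]]
scene 368 [[476.0, 201.7, 51.4], [500.1, 232.5, 75.5], [519.4, 250.6, 83.5]]
top 81 [[467.6, 227.3, 68.5], [488.0, 235.5, 78.9], [510.8, 246.2, 88.5]]
```

View pics/fin.png

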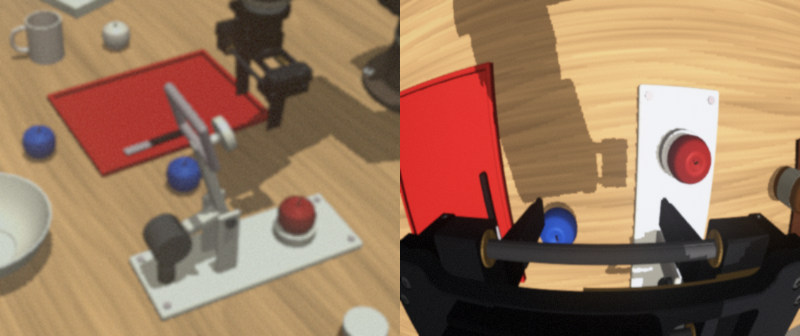

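The apple sits upright in the seat ring (scene half at 296,222; its top at z≈82, against 81 expected). The lever is open on the rest, and the bystanders have not moved. Handing in.

```bash
python3 -c "
from cell import ticket; print(ticket.job_done())"
```

```text
the job is handed in; nothing more can be done
None
```

The lever is open and stays open by itself, and the red apple stands stem up, fully down in the seat ring. I handed the job in at about 24 s; it reported no verdict.

- **Lever:** I gripped the bar, took it past balance and eased it down in 1–2 mm steps. The counterweight touched the rest at about 1.83 rad. I let go once the force at the bar was about zero, so the rest carried the lever.
- **Apple:** It touched the seat floor at exactly the predicted height, with a peak of about 13 N. I eased that off before opening the gripper.
- **Last checks:** The apple's top measured about 82 mm, against 81 mm expected. The pictures show the lever still open on the rest. The peeler, mug and look-alikes look unmoved in the pictures, and so does the jar where it shows. The gripper is clear of everything, with forces near zero.
- **Disagreements:** Partway up, the arm sat about 2.7 mm too close to the pivot. This loaded the bar with about 30 N along the lever, below 1.2 rad, and I corrected it at once. The seat position from the different cameras and fits differed by 2–3 mm, so I used a value between them.

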